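# Tip the connector shell through the slot of the covered parts box

### The job

Take the boat with the orange handle, which carries the steel connector shell, lower it level through the slot in the yellow cover until its trough is wholly inside the blue box, and tip it there nose-down so that the shell rolls out into the box; the boat must never touch the cover. Then lift it out and stand it upright and empty on the bench beside the box. Leave the blue-handled boat as it stands.

Things in the scene. Friction and masses are not known exactly. Their poses are not given: they have to be found in the camera images.
- boat_grip (a point): ORANGE-handled boat, 180 g: grip point in its handle, 150 mm above the flat underside. Trough 90 (x) x 36 (y) x 34 mm high; -x end is the open nose, +x end a wall; floor falls 8 deg to the wall. Handle: upright bar over the centre, 26 (x) x 12 mm (y, pinch across it), from 40 to 175 mm up. Axes: x nose to wall, z up. Tipped 40 deg, nose down, handle leaning to -x, the shell rolls out in 1 s.
- shell_center (a point): Centre of the connector shell: a steel cylinder 18 mm in diameter, 28 mm long (30 g), with a brass band, lying across the orange-handled boat (axis along the boat's y) against its closed wall. It rolls freely.
- cover: Yellow cover, 4 mm thick, on the fixed blue box, top face 150 mm above the bench. Origin: slot centre, top face. Slot 124 (x, away from robot) x 64 mm (y); insert the boat with x along this x, nose to -x. Box outside x -80 to 130, y +-75 mm; inside free x -75 to 125, y +-70, 145 mm deep. Hold the grip point about 50 mm above the cover and tip about the handle's crossing of the slot centre.
- spare_grip (a point): Bystander: the same grip point of the BLUE-handled boat, alike in every size, with a black and red cap lying in it. Leave it alone.
Things that resemble listed ones, but are neither listed nor needed, are in the scene too. What is shaped like the part that bears boat_grip but pink or purple is not meant.

How it is judged (in metres and radians):
On the way, in this order (a step that is already met when the one before it is completed fails the run):
1. the orange-handled boat is inside the box through the slot, trough wholly below the cover (grip point less than 110 mm above the cover), within 15 degrees of level, the shell still in it (x of boat_grip in the frame of cover between -0.13 and 0.06 m and y of boat_grip in the frame of cover between -0.03 and 0.03 m and z of boat_grip in the frame of cover between 0 and 0.11 m and distance between shell_center and boat_grip below 0.15 m and z of shell_center in the frame of boat_grip below -0.11 m and angle between boat_grip's own z axis and vertical below 0.26 rad), for 0.1 s.
2. the boat is tipped by more than 20 degrees inside the box, trough still below the cover (x of boat_grip in the frame of cover between -0.13 and 0.06 m and y of boat_grip in the frame of cover between -0.03 and 0.03 m and z of boat_grip in the frame of cover between 0 and 0.11 m and angle between boat_grip's own z axis and vertical above 0.35 rad), for 0.1 s.
At the end, for the whole second after the job is handed in: The steel shell lies inside the blue box (more than 110 mm below the cover's top, between its walls), and the orange-handled boat stands at rest on the bench outside the box, upright within 8 degrees, its grip point 140 to 160 mm above the bench (x of shell_center in the frame of cover between -0.08 and 0.13 m and y of shell_center in the frame of cover between -0.075 and 0.075 m and z of shell_center in the frame of cover below -0.11 m and height (world z) of boat_grip between 0.14 and 0.16 m and angle between boat_grip's own z axis and vertical below 0.15 rad and linear speed of boat below 0.03 m/s and (y of boat_grip in the frame of cover above 0.09 m or y of boat_grip in the frame of cover below -0.09 m or x of boat_grip in the frame of cover below -0.11 m or x of boat_grip in the frame of cover above 0.16 m)); the robot touches nothing.
It fails at once if the orange-handled boat touches the cover (more than 1 N) (contact force between boat and cover above 1 N).
It fails at once if the blue-handled boat is moved by more than 30 mm or tipped by more than 17 degrees (distance of spare_grip from where it was at the start of the episode above 0.03 m or angle between spare_grip's own z axis and vertical above 0.3 rad).
It also fails if it takes over 64 s, if anything falls off the work surface, if the arm or the gripper's body presses on something with over 40 N, if the wrist force passes 120 N, or if a joint passes its speed limit or range.

### The arm

A 6-joint arm with a two-finger parallel gripper is mounted at the origin on the work surface. World frame = base frame: x ahead of the robot, y to its left, z up, the work surface at z = 0. Lengths are in mm, angles in degrees, forces in N, time in s.
With the tool pointing down it reaches from about 350 to 850 mm from the base axis. Payload 8.1 kg.
Tool frame: the origin (TCP) lies at the centre of the arm's flange, where the gripper is bolted on; the fingertips stand 173 mm ahead of it and the grasp point (between the pads) lies 155 mm ahead of it; z points along the fingers, y is the line along which they close (so a half turn about z gives the same grasp; the last joint's range is limited). The gripper opens to 85 mm and grips with 20 to 120 N. Pads are 22 mm wide; open, the fingers measure 114 mm over their backs; the gripper's body (76 mm by 85 mm) begins 54 mm behind the grasp point. The pads swing forward as they close: fully open they stand 13 mm farther back than shut.
Start: joints at [-68.663, 7.471, 85.268, -0, 87.261, -4.893], TCP at [265.206, -538.213, 404.692] pointing down, gripper open.
Joint ranges: [-169.43, 169.43], [-51.17, 129.36], [1.28, 143.12], [-76.62, 256.62], [0, 156.53], [-152.29, 152.29]. Speed limits (degrees/s): [136.94, 136.94, 159.86, 180, 180, 180].

### API

Orientations are given as [roll, pitch, yaw] about the fixed x, y, z axes, in that order (R = Rz(yaw) Ry(pitch) Rx(roll)).
In Python, from bench import * gives the robot as it stands.
- The arm moves only by the shell command python3 -m jog 'ROWS' [FORCE]. ROWS is text: rows parted by semicolons, each of 7 numbers parted by spaces: the shift along the tool's x, y, z scaled (see below), then the turn, a rotation vector about the tool's x, y, z scaled (see below), then the closure, from -1 (fully open) to 1 (shut). In form: tx ty tz wx wy wz hand; .... A call has 1 to 5 rows; each row shifts and turns the commanded pose from where the row before left it, along the tool's axes as they then stand; what a row does not reach is not made up. The controller multiplies each number of a shift by 0.1 m and each number of a turn by 60 degrees. A row lasts 1/8 s, in which the tool goes at most 62.5 mm and 10.7 degrees, less where a joint would pass 70% of its speed; a pose out of reach is approached as far as the arm can. A call with a number of a shift or a turn outside -1 to 1 is refused whole. A call with a gripper value outside its range is refused whole. The fingers move at their own pace and stop on an object; FORCE is the grip in N (left out, the last holds). Time passes only in rows, so rows that do not move let the fingers close. It gives the time, the measured TCP pose, the force, the opening and the grip force at its end, in the units of the state.
- sense(): the state, without advancing time (a new reading comes with each control period).
- snapshot(name): name is "scene" or "side" or "wrist"; returns a dict with "img" (480x640x3 uint8, red, green, blue), "fx", "fy", "cx", "cy" (pixels), "extrinsics" (4x4, takes a point from camera to world coordinates). Camera axes: x right, y down, z forward; pixel columns grow to the right and rows downward; lengths in mm; the calibration is good to about 2 mm. A picture is of the moment at which its call begins. There is no depth.
- hand_in(): hands the job in; it is judged then, once.
The state is a dict: "time": time; "joint_pos": joint angles; "qd": joint speeds; "joint_efforts": joint torques, N m; "tool_pos": TCP position; "tcp_rot": TCP orientation; "ft_force": force on the tool from outside, world axes, zero at the start; "wrist_torque": the same for the moment, N m; "finger_gap": finger opening in mm; "grip_force": force on a finger pad.
Only numpy, scipy, OpenCV 4.12 (cv2) and the standard library are available. Lean on these libraries where they do the work, as an engineer would, in place of code of your own. Each camera call takes 0.05 s, during which the arm holds its last target. There are 200 camera calls.

## Working session

There is one attempt and no reset: what is moved stays moved. The work goes in short steps, Python scripts to look and compute and a shell command to move; the robot and the scene stay as the last step left them, time stands still between calls to the robot, and variables do not carry over. Pictures are saved under pics/ and viewed, at most 10 in all, crops included, and the job is handed in when it is done.

```bash
mkdir -p pics; ls; python3 - <<'E'
from bench import *
import cv2
for n in ("scene","side"):
    s=snapshot(n); cv2.imwrite(f"pics/{n}0.png",s["img"][:,:,::-1])
    print(n,s["fx"],s["fy"],s["cx"],s["cy"],s["extrinsics"])
print(sense())
E
```

```text
pics
scene 533.1675021555945 533.1675021555945 329.64075302548054 235.7646578558899 [[ 8.23039815e-01  4.95102178e-01 -2.78351030e-01  6.90600668e+02]
 [ 5.67982846e-01 -7.16588711e-01  4.04840841e-01 -3.92425019e+02]
 [ 9.74376229e-04 -4.91298741e-01 -8.70990584e-01  8.13140616e+02]
 [ 0.00000000e+00  0.00000000e+00  0.00000000e+00  1.00000000e+00]]
side 496.10446762423726 496.10446762423726 329.16395216648795 236.4636283902445 [[-9.36595480e-01 -2.60878561e-01  2.33947179e-01  2.69782423e+02]
 [-3.50277460e-01  7.15549133e-01 -6.04396508e-01  4.73818341e+02]
 [-9.72660946e-03 -6.48021461e-01 -7.61559964e-01  7.57903792e+02]
 [ 0.00000000e+00  0.00000000e+00  0.00000000e+00  1.00000000e+00]]
{'time': 0.1, 'joint_pos': array([-6.86624945e+01,  7.51136768e+00,  8.53227895e+01, -3.20439396e-03,
        8.72610690e+01, -4.89308137e+00]), 'qd': array([-0.08656047, -0.13142075, -0.10036063,  0.03669295, -0.07104484,
       -0.00755248]), 'joint_efforts': array([ 1.82132557e-03, -5.70950997e+01, -5.01941907e+01, -4.58395357e-05,
        8.19813606e-03,  4.27535861e-05]), 'tool_pos': array([ 265.12707141, -538.01903874,  403.74536799]), 'tcp_rot': array([-1.79904848e+02, -4.93365066e-03,  2.62307386e+01]), 'ft_force': array([ 0.00592443, -0.30212763, -0.42385191]), 'wrist_torque': array([-0.00140311,  0.03376748,  0.00427689]), 'grip_force': 0.0, 'finger_gap': 85.26575816339492}
```

View pics/scene0.png

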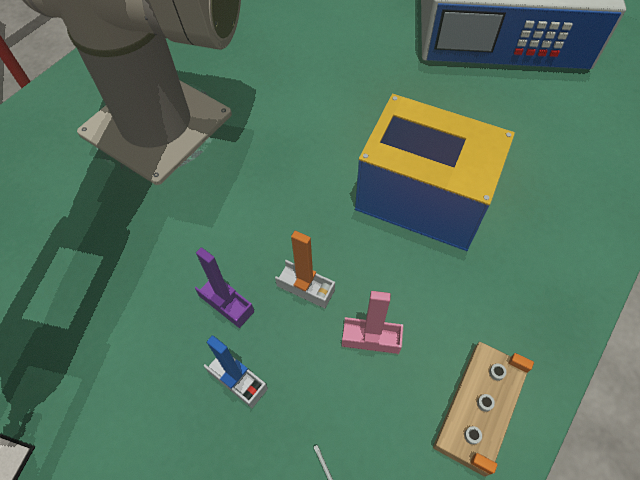

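View pics/side0.png

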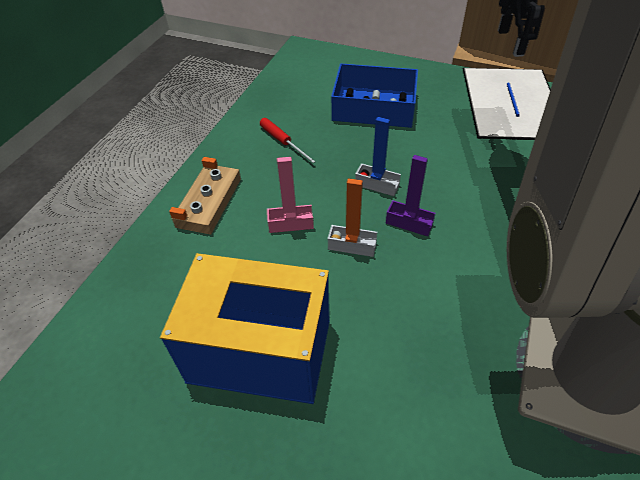

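The scene view shows the orange boat at about (302,270) with its nose at left, and the yellow slot at about (423,141). In the side view the boat is at (353,220) and the slot at (265,305). I'll enlarge both for corner readings.

```bash
python3 - <<'E'
import cv2
a=cv2.imread("pics/scene0.png")[85:315,265:525]; b=cv2.imread("pics/side0.png")[170:370,155:395]
cv2.imwrite("pics/a.png",cv2.resize(a,None,fx=2.6,fy=2.6,interpolation=cv2.INTER_CUBIC))
cv2.imwrite("pics/b.png",cv2.resize(b,None,fx=3,fy=3,interpolation=cv2.INTER_CUBIC))
E
```

```text
(no output)
```

View pics/a.png

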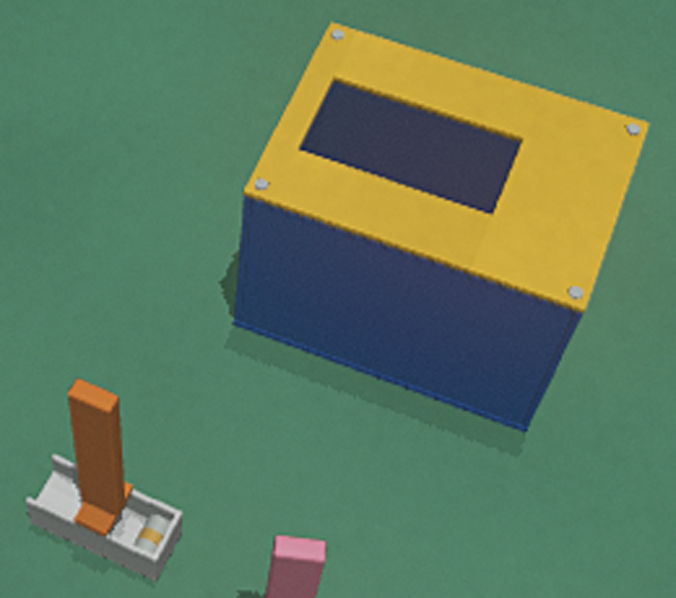

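View pics/b.png

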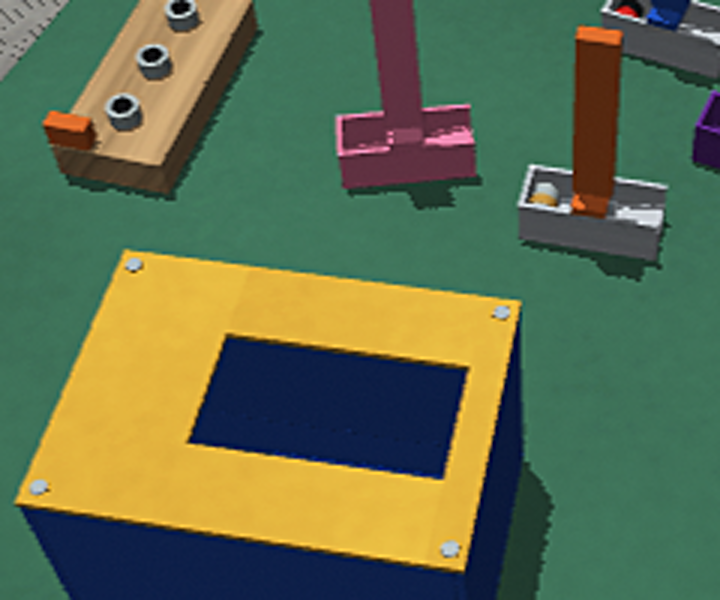

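Scene crop: the slot corners are (335,79), (522,139), (493,213), (300,150). The handle top centre is about (95,395), the shell (153,531) is at the right-hand wall and the nose is at left. Side crop: the slot corners are (228,335), (468,368), (443,478), (189,442), and the handle top centre is (598,36).

```bash
cat > h.py <<'E'
from bench import *
import numpy as np
def ray(s,u,v,z):
    E=s["extrinsics"]; d=E[:3,:3]@[(u-s["cx"])/s["fx"],(v-s["cy"])/s["fy"],1]
    t=(z-E[2,3])/d[2]; return E[:3,3]+t*d
E
python3 - <<'E'
from h import *
np.set_printoptions(precision=1,suppress=True)
S=snapshot("scene");D=snapshot("side")
A=lambda p,z:ray(S,(p[0]+.5)/2.6-.5+265,(p[1]+.5)/2.6-.5+85,z)[:2]
B=lambda p,z:ray(D,(p[0]+.5)/3-.5+155,(p[1]+.5)/3-.5+170,z)[:2]
def show(n,f,ps,z):
    q=np.array([f(p,z) for p in ps]); e=np.diff(np.vstack([q,q[:1]]),axis=0)
    print(n,q.tolist() and q.round(1).tolist(),"c",q.mean(0),"len",np.linalg.norm(e,axis=1),"ang",np.degrees(np.arctan2(e[:,1],e[:,0])))
show("cov",A,[(331,23),(649,124),(583,310),(246,194)],150)
show("cov",B,[(463,571),(17,504),(124,250),(520,302)],150)
show("slot",A,[(335,79),(522,139),(493,213),(300,150)],150)
show("slot",B,[(443,478),(189,442),(228,335),(468,368)],150)
show("top",A,[(80,380),(120,394),(112,411),(69,396)],175)
show("top",B,[(619,46),(575,42),(578,27),(622,31)],175)
show("rim",A,[(53,458),(182,513),(157,553),(28,500)],34)
show("rim",B,[(661,232),(519,209),(528,167),(667,186)],34)
E
```

```text
cov [[409.0, 201.3], [614.2, 240.9], [641.7, 94.1], [439.1, 54.3]] c [526.  147.7] len [209.  149.3 206.5 150.1] ang [  10.9  -79.4 -168.9  101.6]
cov [[406.2, 202.3], [610.8, 242.2], [641.0, 94.9], [434.5, 55.3]] c [523.1 148.7] len [208.4 150.4 210.3 149.7] ang [  11.   -78.4 -169.1  100.9]
slot [[435.9, 162.0], [555.3, 185.7], [567.3, 125.7], [447.9, 101.1]] c [501.6 143.6] len [121.7  61.2 121.8  62.1] ang [  11.2  -78.7 -168.3  101.2]
slot [[432.4, 162.3], [552.5, 185.9], [564.2, 124.5], [444.3, 101.6]] c [498.4 143.6] len [122.4  62.5 122.1  61.8] ang [  11.1  -79.2 -169.2  101.1]
top [[443.4, -116.2], [465.8, -111.1], [468.4, -121.8], [444.4, -127.4]] c [ 455.5 -119.1] len [23.  11.  24.6 11.2] ang [  12.9  -76.8 -166.9   95.2]
top [[438.3, -114.2], [462.7, -108.9], [465.1, -121.1], [440.5, -126.5]] c [ 451.7 -117.7] len [25.  12.5 25.2 12.5] ang [  12.4  -78.6 -167.7  100.3]
rim [[408.4, -110.4], [496.5, -95.6], [499.0, -126.1], [413.2, -142.4]] c [ 454.3 -118.6] len [89.3 30.6 87.3 32.4] ang [   9.6  -85.3 -169.2   98.5]
rim [[402.1, -105.9], [492.3, -93.0], [499.4, -128.4], [409.7, -143.7]] c [ 450.9 -117.7] len [91.1 36.1 91.  38.6] ang [   8.1  -78.7 -170.3  101.4]
```

Both views agree. The slot centre is (500,143.6) with yaw 11.1°, and its measured size is 122x62. The boat is at (453,-118) with yaw about 10.5°, and the handle and rim centres match. Next I'll move above the boat.

```bash
python3 -m jog '0.35 -0.29 0 0 0 0 -1;0.35 -0.29 0 0 0 0 -1;0.35 -0.29 0 0 0 0 -1;0.35 -0.29 0 0 0 0 -1;0.35 -0.29 0 0 0 0 -1' 40
python3 -m jog '0.35 -0.29 0 0 0 0 -1;0.35 -0.29 0 0 0 0 -1;0.35 -0.29 0 0 0 0 -1;0.35 -0.29 0 0 0 0 -1;0.35 -0.29 0 0 0 0 -1'
python3 -m jog '0 0 0 0 0 0.131 -1;0 0 0 0 0 0.131 -1;0 0 0 0 0 0 -1;0 0 0 0 0 0 -1'
```

```text
time: 0.82
tool_pos: [358.4, -329.4, 404.6]
tcp_rot: [-180.0, -0.0, 26.2]
ft_force: [1.1, 0.3, -0.3]
finger_gap: 85.2
grip_force: 0.0
time: 1.45
tool_pos: [451.3, -121.9, 404.7]
tcp_rot: [180.0, -0.0, 26.2]
ft_force: [0.8, 0.2, 0.2]
finger_gap: 85.7
grip_force: 0.0
time: 1.95
tool_pos: [450.9, -123.5, 404.6]
tcp_rot: [-180.0, 0.0, 10.7]
ft_force: [-0.0, -0.6, 0.8]
finger_gap: 85.6
grip_force: 0.0
```

```bash
python3 - <<'E'
from h import *
import cv2
s=snapshot("wrist"); cv2.imwrite("pics/w.png",s["img"][:,:,::-1]); print(s["fx"],s["cx"],s["cy"],s["extrinsics"])
E
```

```text
365.481985076628 317.54965246576455 237.76266336533854 [[ 1.85519757e-01 -9.28544626e-01 -3.21538953e-01  5.34044532e+02]
 [-9.82640316e-01 -1.75088213e-01 -6.13361856e-02 -1.07711799e+02]
 [ 6.55704772e-04  3.27336212e-01 -9.44907707e-01  3.73577537e+02]
 [ 0.00000000e+00  0.00000000e+00  0.00000000e+00  1.00000000e+00]]
```

View pics/w.png

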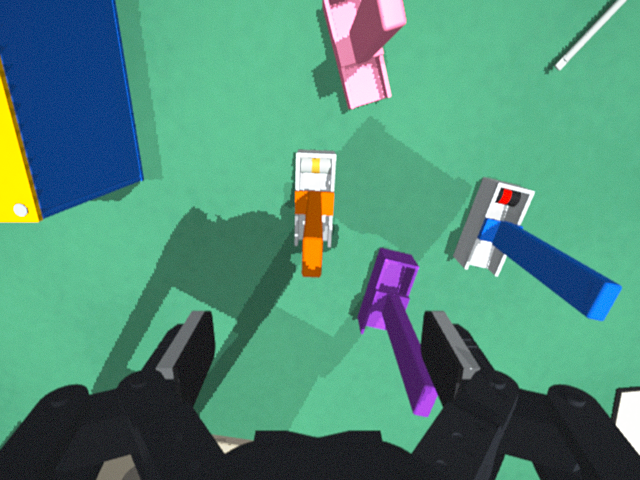

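The wrist view shows the orange handle top at about (312,258). The trough wall corners are at (296,151) and (336,151) with the shell against the wall, and the nose corners at (294,245) and (332,247). I'll check the lateral offset and yaw from these.

```bash
python3 - <<'E'
from h import *
s=snapshot("wrist")
for p,z in [((312.5,240),175),((312.5,276),175),((303.5,276),175),((322,276),175),((296,151),34),((336,151),34),((294,245),34),((332,247),34)]:print(p,ray(s,*p,z).round(1))
E
```

```text
(312.5, 240) [ 464.6 -118.1  175. ]
(312.5, 276) [ 442.2 -122.2  175. ]
(303.5, 276) [ 441.2 -116.9  175. ]
(322, 276) [ 443.2 -127.7  175. ]
(296, 151) [496.9 -95.1  34. ]
(336, 151) [ 503.6 -130.8   34. ]
(294, 245) [ 406.7 -108.3   34. ]
(332, 247) [ 411.6 -145.7   34. ]
```

The handle centre averages (453.5,-119.3). The boat's yaw is about 10°, and the tool is at 10.7°. Now I'll correct, descend and grip.

```bash
python3 -m jog '0.033 -0.036 0.3 0 0 0 -1;0 0 0.35 0 0 0 -1;0 0 0.35 0 0 0 -1;0 0 0 0 0 0 -1' 100
python3 -m jog '0 0 0 0 0 0 0.2;0 0 0 0 0 0 0.6;0 0 0 0 0 0 1;0 0 0 0 0 0 1;0 0 0 0 0 0 1'
python3 -m jog '0 0 0 0 0 0 1;0 0 0 0 0 0 1;0 0 0 0 0 0 1;0 0 0 0 0 0 1'
```

```text
time: 2.55
tool_pos: [452.2, -118.9, 301.8]
tcp_rot: [-179.8, 0.3, 10.5]
ft_force: [-0.1, 1.2, 0.8]
finger_gap: 85.5
grip_force: 0.0
time: 3.18
tool_pos: [453.9, -119.4, 305.6]
tcp_rot: [179.9, -0.1, 10.5]
ft_force: [-0.2, -0.7, 4.8]
finger_gap: 11.1
grip_force: 98.1
time: 3.68
tool_pos: [454.0, -119.4, 305.6]
tcp_rot: [180.0, -0.1, 10.5]
ft_force: [-0.4, 0.9, 5.9]
finger_gap: 10.9
grip_force: 98.3
```

```bash
python3 -m jog '0 0 -0.05 0 0 0 1;0 0 -0.1 0 0 0 1;0 0 -0.2 0 0 0 1;0 0 -0.2 0 0 0 1;0 0 -0.2 0 0 0 1'
python3 -m jog '0 0 -0.25 0 0 0 1;0 0 -0.25 0 0 0 1;0 0 -0.25 0 0 0 1;0 0 -0.2 0 0 0 1;0 0 -0.2 0 0 0 1'
python3 -m jog '0 0 -0.1 0 0 0 1;0 0 0 0 0 0 1;0 0 0 0 0 0 1'
python3 - <<'E'
from h import *
import cv2
s=snapshot("side"); cv2.imwrite("pics/s2.png",s["img"][:,:,::-1])
E
```

```text
time: 4.3
tool_pos: [453.4, -119.2, 380.6]
tcp_rot: [-180.0, 0.0, 10.5]
ft_force: [-0.0, 0.8, -2.2]
finger_gap: 10.8
grip_force: 97.2
time: 4.92
tool_pos: [453.5, -119.2, 495.6]
tcp_rot: [-180.0, 0.0, 10.5]
ft_force: [0.1, 0.1, -1.3]
finger_gap: 11.0
grip_force: 97.2
time: 5.3
tool_pos: [453.5, -119.2, 503.7]
tcp_rot: [-180.0, 0.1, 10.5]
ft_force: [-1.4, -0.9, -2.4]
finger_gap: 11.0
grip_force: 97.3
```

View pics/s2.png

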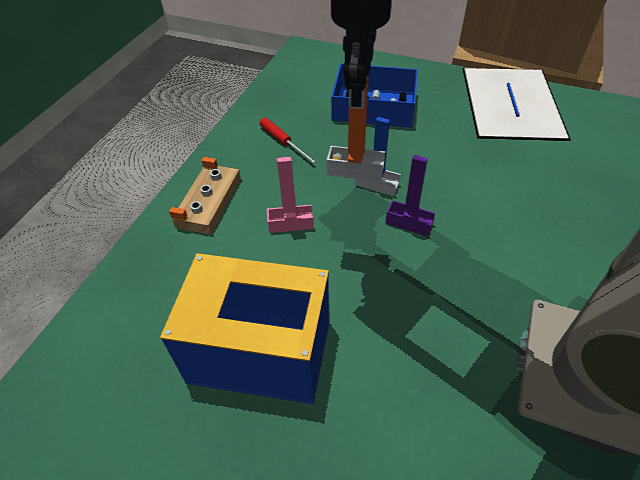

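The boat is lifted and level, with the shell still at the wall end at (338,156). I'll carry it to the slot gently, because the 8° floor only tolerates low acceleration in +x.

```bash
python3 -m jog '0.02 -0.05 0 0 0 0 1;0.03 -0.08 0 0 0 0 1;0.04 -0.11 0 0 0 0 1;0.04 -0.11 0 0 0 0 1;0.04 -0.11 0 0 0 0 1'
python3 -m jog '0.04 -0.11 0 0 0 0 1;0.04 -0.11 0 0 0 0 1;0.04 -0.11 0 0 0 0 1;0.04 -0.11 0 0 0 0 1;0.04 -0.11 0 0 0 0 1'
python3 -m jog '0.04 -0.11 0 0 0 0 1;0.04 -0.11 0 0 0 0 1;0.04 -0.11 0 0 0 0 1;0.04 -0.11 0 0 0 0 1;0.04 -0.11 0 0 0 0 1'
python3 -m jog '0.04 -0.11 0 0 0 0 1;0.04 -0.11 0 0 0 0 1;0.04 -0.11 0 0 0 0 1;0.04 -0.11 0 0 0 0 1;0.04 -0.11 0 0 0 0 1'
python3 -m jog '0.04 -0.11 0 0 0 0 1;0.04 -0.11 0 0 0 0 1;0.04 -0.1 0 0 0 0 1;0.03 -0.05 0 0 0 0 1;0.016 -0.02 0 0 0 -0.01 1'
python3 -m jog '0 0 0 0 0 0 1;0 0 0 0 0 0 1;0 0 0 0 0 0 1'
python3 - <<'E'
from h import *
import cv2
f=lambda n:snapshot(n)["img"][:,:,::-1]
a=f("scene")[20:270,320:560]; b=f("side")[150:400,140:380]
cv2.imwrite("pics/c.png",cv2.resize(cv2.hconcat([a,b]),None,fx=1.65,fy=1.65,interpolation=cv2.INTER_CUBIC))
E
```

```text
time: 5.98
tool_pos: [462.0, -69.9, 504.8]
tcp_rot: [-180.0, -0.0, 10.5]
ft_force: [-0.3, -0.3, -2.3]
finger_gap: 10.6
grip_force: 97.3
time: 6.6
tool_pos: [471.7, -12.4, 504.7]
tcp_rot: [-180.0, 0.0, 10.5]
ft_force: [-0.0, 0.5, -3.0]
finger_gap: 10.9
grip_force: 97.3
time: 7.22
tool_pos: [481.3, 45.3, 504.7]
tcp_rot: [-180.0, 0.0, 10.5]
ft_force: [-0.4, 0.1, -2.3]
finger_gap: 10.7
grip_force: 97.3
time: 7.85
tool_pos: [490.9, 103.0, 504.7]
tcp_rot: [-180.0, 0.0, 10.5]
ft_force: [0.1, -0.5, -2.3]
finger_gap: 11.1
grip_force: 97.2
time: 8.48
tool_pos: [500.1, 143.9, 504.6]
tcp_rot: [180.0, 0.0, 11.2]
ft_force: [-0.2, -0.1, -1.6]
finger_gap: 10.6
grip_force: 97.2
time: 8.85
tool_pos: [500.0, 143.4, 504.8]
tcp_rot: [180.0, -0.0, 11.1]
ft_force: [-0.1, 0.9, -2.5]
finger_gap: 10.8
grip_force: 97.3
```

View pics/c.png

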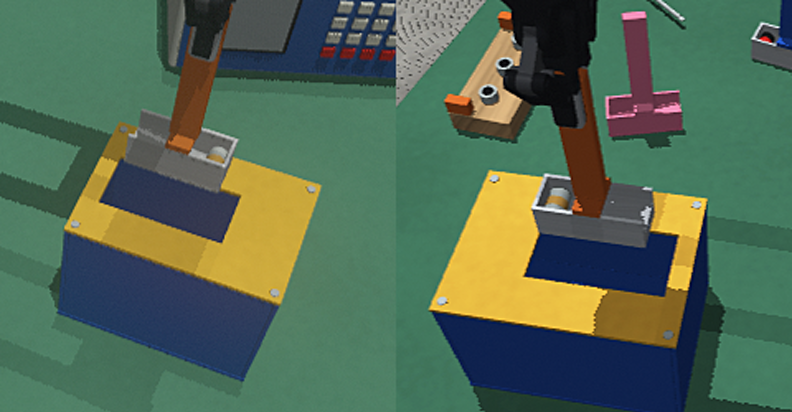

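The boat hangs level above the slot with the shell against its wall (crop points 217,155 and 559,198). I'll lower it now.

```bash
python3 -m jog '0 0 0.05 0 0 0 1;0 0 0.1 0 0 0 1;0 0 0.12 0 0 0 1;0 0 0.12 0 0 0 1;0 0 0.12 0 0 0 1'
python3 -m jog '0 0 0.12 0 0 0 1;0 0 0.12 0 0 0 1;0 0 0.12 0 0 0 1;0 0 0.12 0 0 0 1;0 0 0.12 0 0 0 1'
python3 -m jog '0 0 0.12 0 0 0 1;0 0 0.12 0 0 0 1;0 0 0.1 0 0 0 1;0 0 0.04 0 0 0 1;0 0 0 0 0 0 1'
python3 -m jog '0 0 0 0 0 0 1;0 0 0 0 0 0 1;0 0 0 0 0 0 1'
```

```text
time: 9.57
tool_pos: [499.9, 143.6, 452.4]
tcp_rot: [-180.0, 0.0, 11.1]
ft_force: [-0.2, 0.0, -2.7]
finger_gap: 10.7
grip_force: 97.3
time: 10.2
tool_pos: [500.0, 143.6, 392.9]
tcp_rot: [180.0, -0.0, 11.1]
ft_force: [0.6, -0.1, -3.2]
finger_gap: 11.0
grip_force: 97.3
time: 10.82
tool_pos: [500.0, 143.6, 355.5]
tcp_rot: [-180.0, 0.0, 11.1]
ft_force: [-0.1, 0.3, -1.8]
finger_gap: 11.1
grip_force: 97.3
time: 11.2
tool_pos: [500.1, 143.6, 356.0]
tcp_rot: [180.0, -0.0, 11.1]
ft_force: [0.7, -0.2, -2.4]
finger_gap: 10.8
grip_force: 97.2
```

```bash
python3 -m jog '-0.179 0 0.008 0 0.0833 0 1;-0.179 0 0.008 0 0.0833 0 1;-0.179 0 0.008 0 0.0833 0 1;-0.179 0 0.008 0 0.0833 0 1;0 0 0 0 0 0 1'
python3 -m jog '-0.179 0 0.008 0 0.0833 0 1;-0.179 0 0.008 0 0.0833 0 1;-0.179 0 0.008 0 0.0833 0 1;-0.179 0 0.008 0 0.0833 0 1;-0.072 0 0.001 0 0.0333 0 1'
python3 -m jog '0 0 0 0 0 0 1;0 0 0 0 0 0 1;0 0 0 0 0 0 1;0 0 0 0 0 0 1;0 0 0 0 0 0 1'
python3 -m jog '0 0 0 0 0 0 1;0 0 0 0 0 0 1;0 0 0 0 0 0 1;0 0 0 0 0 0 1;0 0 0 0 0 0 1'
python3 -m jog '0 0 0 0 0 0 1;0 0 0 0 0 0 1;0 0 0 0 0 0 1;0 0 0 0 0 0 1;0 0 0 0 0 0 1'
```

```text
time: 11.82
tool_pos: [429.7, 129.9, 342.3]
tcp_rot: [-180.0, -19.9, 11.1]
ft_force: [-0.2, -0.3, -2.8]
finger_gap: 10.7
grip_force: 97.4
time: 12.45
tool_pos: [381.4, 123.3, 314.3]
tcp_rot: [179.9, -41.3, 11.1]
ft_force: [-0.5, 0.0, -2.1]
finger_gap: 11.1
grip_force: 98.3
time: 13.08
tool_pos: [380.7, 123.2, 311.8]
tcp_rot: [179.9, -41.1, 11.1]
ft_force: [-0.5, 0.2, -2.0]
finger_gap: 11.0
grip_force: 98.3
time: 13.7
tool_pos: [380.7, 123.2, 311.9]
tcp_rot: [179.9, -41.1, 11.1]
ft_force: [-0.2, -0.4, -2.6]
finger_gap: 10.8
grip_force: 98.3
time: 14.32
tool_pos: [380.7, 123.2, 311.9]
tcp_rot: [179.9, -41.1, 11.1]
ft_force: [-0.4, -0.4, -1.7]
finger_gap: 10.8
grip_force: 98.3
```

The shell has had about 1.9 s at 41°. I'll tip back in smaller steps, because the pivot drifted about 14 mm in +x.

```bash
python3 -m jog '0.143 0 0.005 0 -0.0667 0 1;0.143 0 0.005 0 -0.0667 0 1;0.143 0 0.005 0 -0.0667 0 1;0.143 0 0.005 0 -0.0667 0 1;0 0 0 0 0 0 1'
```

```text
time: 14.95
tool_pos: [428.6, 132.5, 343.7]
tcp_rot: [179.9, -25.1, 11.1]
ft_force: [0.1, -0.0, -1.8]
finger_gap: 10.7
grip_force: 98.2
```

```bash
python3 -m jog '0.123 0.006 0 0 -0.0667 0 1;0.123 0.006 0 0 -0.0667 0 1;0.123 0.006 0 0 -0.0667 0 1;0.123 0.006 0 0 -0.0667 0 1;0.123 0.006 0 0 -0.0667 0 1'
python3 -m jog '0.143 0 0.005 0 -0.0667 0 1;0.04 0 0 0 -0.0183 0 1;0 0 0 0 0 0 1;0 0 0 0 0 0 1'
```

```text
time: 15.58
tool_pos: [485.5, 140.7, 361.0]
tcp_rot: [179.9, -5.1, 11.0]
ft_force: [-0.0, -0.6, -1.8]
finger_gap: 11.2
grip_force: 98.2
time: 16.08
tool_pos: [503.0, 144.1, 361.8]
tcp_rot: [179.9, -0.0, 11.0]
ft_force: [0.0, -0.0, -2.6]
finger_gap: 11.2
grip_force: 98.2
```

```bash
python3 -m jog '-0.03 0.002 0 0 0 0 1;0 0 -0.1 0 0 0 1;0 0 -0.12 0 0 0 1;0 0 -0.12 0 0 0 1;0 0 -0.12 0 0 0 1'
python3 -m jog '0 0 -0.12 0 0 0 1;0 0 -0.12 0 0 0 1;0 0 -0.15 0 0 0 1;0 0 -0.15 0 0 0 1;0 0 -0.15 0 0 0 1'
python3 -m jog '0 0 -0.15 0 0 0 1;0 0 -0.15 0 0 0 1;0 0 -0.1 0 0 0 1;0 0 0 0 0 0 1;0 0 0 0 0 0 1'
python3 - <<'E'
from h import *
import cv2
f=lambda n:snapshot(n)["img"][:,:,::-1]
a=f("scene")[0:250,320:560]; b=f("side")[150:400,140:380]
cv2.imwrite("pics/d.png",cv2.resize(cv2.hconcat([a,b]),None,fx=1.65,fy=1.65,interpolation=cv2.INTER_CUBIC))
E
```

```text
time: 16.7
tool_pos: [500.7, 143.5, 409.2]
tcp_rot: [179.9, -0.0, 11.0]
ft_force: [-0.5, 0.2, -1.8]
finger_gap: 10.8
grip_force: 98.2
time: 17.32
tool_pos: [500.6, 143.6, 478.0]
tcp_rot: [179.9, -0.0, 11.0]
ft_force: [0.7, -0.4, -1.6]
finger_gap: 11.0
grip_force: 98.2
time: 17.95
tool_pos: [500.6, 143.6, 516.2]
tcp_rot: [179.9, 0.1, 11.0]
ft_force: [0.1, -0.2, -3.2]
finger_gap: 11.1
grip_force: 98.2
```

View pics/d.png

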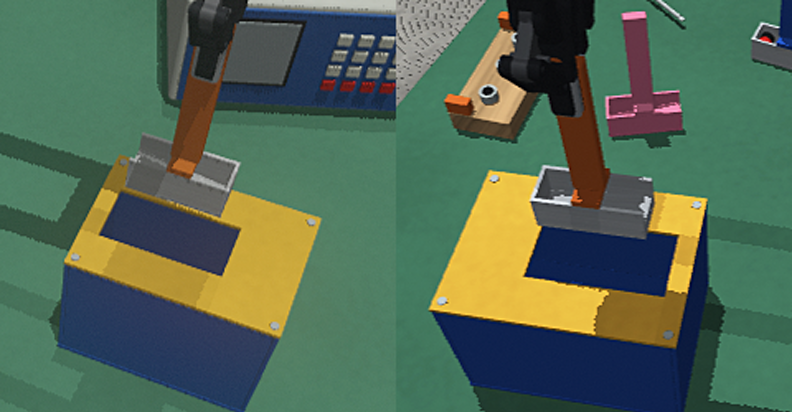

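The boat is empty and level above the cover. I'll take it back to its original, free spot on the bench.

```bash
python3 -m jog '-0.062 0.167 0 0 0 0 1;-0.062 0.167 0 0 0 0 1;-0.062 0.167 0 0 0 0 1;-0.062 0.167 0 0 0 0 1;-0.062 0.167 0 0 0 0 1'
python3 -m jog '-0.062 0.167 0 0 0 0 1;-0.062 0.167 0 0 0 0 1;-0.062 0.167 0 0 0 0 1;-0.062 0.167 0 0 0 0 1;-0.062 0.167 0 0 0 0 1'
python3 -m jog '-0.062 0.167 0 0 0 0 1;-0.062 0.167 0 0 0 0 1;-0.062 0.167 0 0 0 0 1;-0.062 0.167 0 0 0 0 1;-0.062 0.167 0 0 0 0 1'
python3 -m jog '0 0 0.2 0 0 0 1;0 0 0.3 0 0 0 1;0 0 0.3 0 0 0 1;0 0 0.3 0 0 0 1;0 0 0.3 0 0 0 1'
python3 -m jog '0 0 0.2 0 0 0 1;0 0 0.15 0 0 0 1;0 0 0.1 0 0 0 1;0 0 0.05 0 0 0 1;0 0 0 0 0 0 1'
```

```text
time: 18.68
tool_pos: [485.8, 54.4, 517.1]
tcp_rot: [179.9, 0.0, 11.0]
ft_force: [0.6, -0.3, -2.6]
finger_gap: 10.6
grip_force: 98.2
time: 19.3
tool_pos: [471.4, -33.3, 517.2]
tcp_rot: [179.9, 0.0, 11.0]
ft_force: [0.2, 0.9, -1.4]
finger_gap: 10.8
grip_force: 98.2
time: 19.92
tool_pos: [456.9, -121.1, 517.4]
tcp_rot: [179.9, 0.0, 11.0]
ft_force: [0.7, 0.4, -2.2]
finger_gap: 10.9
grip_force: 98.2
time: 20.55
tool_pos: [457.0, -120.8, 376.4]
tcp_rot: [179.9, 0.0, 11.0]
ft_force: [0.0, -0.3, -2.4]
finger_gap: 10.7
grip_force: 98.3
time: 21.18
tool_pos: [457.3, -120.4, 327.5]
tcp_rot: [179.9, 0.0, 11.0]
ft_force: [-0.4, 0.1, -1.9]
finger_gap: 10.5
grip_force: 98.1
```

```bash
python3 -m jog '0 0 0.1 0 0 0 1;0 0 0.07 0 0 0 1;0 0 0.03 0 0 0 1;0 0 0.015 0 0 0 1;0 0 0 0 0 0 1'
python3 -m jog '0 0 0 0 0 0 1;0 0 0 0 0 0 1'
```

```text
time: 21.8
tool_pos: [457.3, -120.4, 306.1]
tcp_rot: [179.9, -0.0, 11.0]
ft_force: [0.1, -0.3, -2.0]
finger_gap: 10.9
grip_force: 98.2
time: 22.05
tool_pos: [457.2, -120.4, 306.0]
tcp_rot: [179.9, 0.0, 11.0]
ft_force: [-1.3, 0.6, -2.2]
finger_gap: 11.2
grip_force: 98.2
```

Not in contact yet, so I'll lower it by millimetres until the bench takes the weight.

```bash
python3 -m jog '0 0 0.01 0 0 0 1;0 0 0 0 0 0 1;0 0 0 0 0 0 1'
python3 -m jog '0 0 0.01 0 0 0 1;0 0 0 0 0 0 1;0 0 0 0 0 0 1'
```

```text
time: 22.42
tool_pos: [457.4, -120.5, 305.8]
tcp_rot: [179.9, -0.0, 11.0]
ft_force: [-2.8, -0.9, 6.1]
finger_gap: 10.9
grip_force: 99.4
time: 22.8
tool_pos: [457.6, -120.6, 305.8]
tcp_rot: [179.8, -0.1, 11.0]
ft_force: [-5.7, 1.0, 12.5]
finger_gap: 11.1
grip_force: 100.6
```

```bash
python3 -m jog '0 0 -0.01 0 0 0 1;0 0 0 0 0 0 0.6;0 0 0 0 0 0 0.3;0 0 0 0 0 0 0;0 0 0 0 0 0 -0.5'
python3 -m jog '0 0 0 0 0 0 -1;0 0 0 0 0 0 -1;0 0 -0.2 0 0 0 -1;0 0 -0.4 0 0 0 -1;0 0 -0.5 0 0 0 -1'
python3 -m jog '0 0 -0.4 0 0 0 -1;0 0 0 0 0 0 -1;0 0 0 0 0 0 -1'
python3 - <<'E'
from h import *
import cv2
cv2.imwrite("pics/e.png",snapshot("side")["img"][:,:,::-1])
E
```

```text
time: 23.42
tool_pos: [457.2, -120.4, 304.8]
tcp_rot: [179.9, 0.0, 11.0]
ft_force: [1.0, 0.2, -1.0]
finger_gap: 59.7
grip_force: 0.0
time: 24.05
tool_pos: [456.8, -120.0, 414.9]
tcp_rot: [180.0, 0.1, 11.0]
ft_force: [-0.2, -0.3, 0.0]
finger_gap: 85.2
grip_force: 0.0
time: 24.42
tool_pos: [457.1, -120.1, 454.2]
tcp_rot: [179.9, 0.0, 11.0]
ft_force: [0.1, 0.0, -0.7]
finger_gap: 85.2
grip_force: 0.0
```

View pics/e.png

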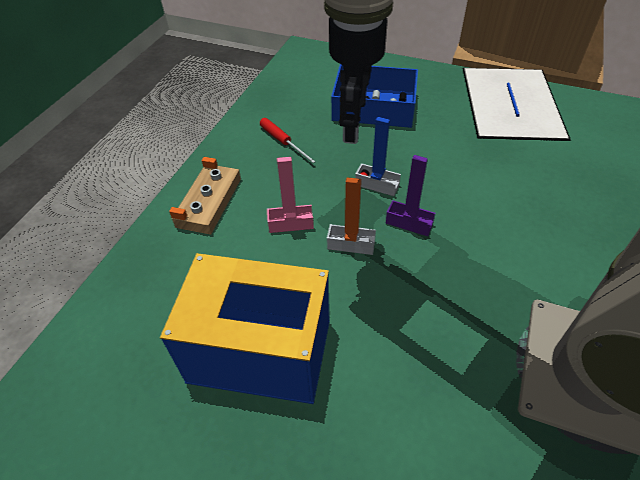

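The orange boat stands upright and empty at (352,220), the blue one is undisturbed, and the gripper is clear. Handing in.

```bash
python3 -c "
from bench import *
print(hand_in())"
```

```text
the job is handed in; nothing more can be done
None
```

I handed the job in at about 24 s: the shell was tipped out inside the blue box and the orange boat came out empty (I had no view of the shell inside the box), it now stands upright on the bench at its old spot, and the blue-handled boat was not moved.

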